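Fill the crate, then gauge the marked cap

ROBOT

A 7-joint arm with a two-finger parallel gripper is mounted at the origin on the work surface. World frame = base frame: x ahead of the robot, y to its left, z up, the work surface at z = 0. Lengths are in m, angles in rad, forces in N, time in s.
With the tool pointing down it reaches from about 0.4 to 0.925 m from the base axis. Payload 5.6 kg.
Tool frame: the origin (TCP) lies midway between the tips of the shut fingers; the grasp point (between the pads) lies 19 mm behind it; z points along the fingers, y is the line along which they close (so a half turn about z gives the same grasp; the last joint's range is limited). The gripper opens to 85 mm and grips with 20 to 120 N. Pads are 22 mm wide; open, the fingers measure 114 mm over their backs; the gripper's body (76 mm by 85 mm) begins 54 mm behind the grasp point. The pads swing forward as they close: fully open they stand 13 mm farther back than shut.
Start: joints at [1.136, 0.468, -0.012, 1.603, 0.006, 1.071, -0.056], TCP at [0.248, -0.601, 0.231] pointing down, gripper open.
Joint ranges: [-2.53, 2.53], [-0.31, 2.02], [-1.57, 1.55], [0.28, 2.44], [-1.29, 4.43], [0.15, 1.84], [-2.92, 2.92]. Speed limits (rad/s): [2.57, 2.57, 3.14, 3.14, 3.14, 3.14, 3.14].

INTERFACE

Orientations are given as a rotation vector (axis times angle).
In Python, from plant import ctrl gives the robot as it stands. The module is installed in compiled form; this text tells all that it offers.
- The arm moves only by the shell command python3 -m inch 'ROWS' [FORCE]. ROWS is JSON, a list of rows, each an object with "jaw": the finger opening in m, from 0 to 0.0854; "translation": the shift along the tool's x, y, z in m, a list of three; "delta_rot": the turn, a rotation vector about the tool's x, y, z in degrees, a list of three. A call has 1 to 12 rows; each row shifts and turns the commanded pose from where the row before left it, along the tool's axes as they then stand; what a row does not reach is not made up. A row lasts 1/8 s, in which the tool goes at most 62.5 mm and 10.7 degrees, less where a joint would pass 70% of its speed; a pose out of reach is approached as far as the arm can. A call is refused whole if a number of a shift passes 0.0625 or a number of a turn 10.7, either way. A call with a gripper value outside its range is refused whole. The fingers move at their own pace and stop on an object; FORCE is the grip in N (left out, the last holds). Time passes only in rows, so rows that do not move let the fingers close. It gives the time, the measured TCP pose, the force, the opening and the grip force at its end, in the units of the state.
- ctrl.observe(): the state, without advancing time (a new reading comes with each control period).
- ctrl.get_image(name): name is "scene" or "top"; returns (picture, depth): 384x512x3 uint8, blue, green, red; 384x512 float32, m along the optical axis (not along the pixel's ray), 0 where there is no reading.
- ctrl.camera_info(name): a dict with "intrinsics" (3x3 intrinsics, pixels), "k1" (the pictures are not rectified: a ray, as slopes to the right and down, at radius r is drawn at 1 + k1 r^2 times it, then the intrinsics apply), "extrinsics" (4x4, takes a point from camera to world coordinates). Camera axes: x right, y up, looking along -z (the intrinsics and any distortion apply to the point x, -y, -z); pixel columns grow to the right and rows downward; lengths in m; the calibration is good to about 2 mm. A picture is of the moment at which its call begins. camera_info takes no time and is no camera call.
- ctrl.hand_in(): hands the job in; it is judged then, once.
Trained networks look in the newest picture that a camera, given by its name, has taken for a name from the list of things; names that differ only in an ending like _2 or _b are one class to them, and where a whole thing is asked for, a point or a joint stands for the part that bears it (a point fixed in the world has none). Each returns a list of dicts, best first, with "conf" (0 to 1); they miss things now and then, are a little off and sometimes report something else, mostly with a low value. They report only what shows in the picture. A call takes as long as a camera call. They do not tell look-alikes from the thing itself.
- ctrl.look_for(camera, name): "extent" ([left, top, right, bottom] in pixels, round what is visible of it).
- ctrl.trace(camera, name): "pixels" (384x512 bool, what is visible of it) and "extent" ([left, top, right, bottom] in pixels, round what is visible of it).
The state is a dict: "time": time; "q": joint angles; "joint_vel": joint speeds; "joint_efforts": joint torques, N m; "tcp_pos": TCP position; "ee_rot": TCP orientation; "force": force on the tool from outside, world axes, zero at the start; "torque": the same for the moment, N m; "width": finger opening in m; "gripper_force": force on a finger pad.
Only numpy, scipy, OpenCV 4.12 (cv2) and the standard library are available. Lean on these libraries where they do the work, as an engineer would, in place of code of your own. Each camera call takes 0.05 s, during which the arm holds its last target. There are 200 camera calls.

TASK

Stand the two loose white-capped juice bottles from the open bench upright on the floor of the crate's two empty cells, one in each, setting them down without dropping them, and let go. Then take the dial gauge out of its stand by its handle and, holding it upright, press its spring tip gently on the red dot of the marked bottle's cap until the tip is about half way in. Finish while holding it there, still and pressing; leave everything else where it is.

Things in the scene. Friction and masses are not known exactly. Their poses are not given: they have to be found in the camera images.
- marked_bottle: the loose bottle with a red dot on its cap: 200 ml juice bottle, 140 mm tall: yellow body 60 mm across up to 80 mm high, shoulder narrowing to 30 mm across at 104 mm, white screw cap 32 mm across from 112 to 140 mm high; about 0.25 kg. Origin: centre of its underside, z up
- plain_bottle: the loose bottle without a dot: 200 ml juice bottle, 140 mm tall: yellow body 60 mm across up to 80 mm high, shoulder narrowing to 30 mm across at 104 mm, white screw cap 32 mm across from 112 to 140 mm high; about 0.25 kg. Origin: centre of its underside, z up
- marked_bottle_captop (a point): centre of the red dot (14 mm across) on the flat top of the marked bottle's cap, 140 mm above the bottle's underside
- crate: blue crate fixed to the bench, 165 (x) by 245 (y) by 60 mm high, walls, dividers and floor 5 mm thick, 2 by 3 cells (2 along its x, 3 along its y) each 75 mm square inside, 80 mm centre to centre. Origin: centre of its underside; its yaw varies by up to 0.3 rad
- cell1: thin green disc (52 mm, look only) on the floor of one of the two empty cells. Origin: centre of that cell's floor, 5 mm above the bench
- cell2: thin green disc on the floor of the other empty cell, as cell1
- gauge: upright dial gauge, 0.11 kg, in its stand. Origin: end of its extended spring tip; z up its axis. Along z: brass tip 8 mm across, 0-13 mm; steel barrel 18 across, to 58; collar 32 across, 58-63, rests on the stand; round dial 40 across, 16 thick, 63-103; round orange handle 22 across, 103-155, gripped from above
- gauge_tip (a joint): how far the gauge's spring tip is pushed in, m: 0 fully out, 0.010 fully in. The spring starts at 1.6 N and grows by 0.4 N per mm (3.6 N at half way)
- gauge_point (a point): the end face of the gauge's spring tip, on the gauge's axis; moves with the tip
- stand: black block fixed to the bench, 75 by 75 by 65 mm high, with an upright through hole 23 mm wide in its middle holding the gauge's barrel (58 mm of gauge below its top; lift at least 60 mm to clear). Origin: centre of its underside
- bowl: steel bowl, 170 mm across, 60 mm high, bystander. Origin: centre of its underside
- cap_jar: amber jar, 70 mm across, 90 mm high, bystander. Origin: centre of its underside
- cap_tray: white tray of spare caps, 90 by 130 by 30 mm, bystander. Origin: centre of its underside
- brush: cleaning brush lying on the bench, bystander
- crated1: plain bottle already in its cell of the crate, same shape as the loose ones (140 mm tall), bystander. Origin: centre of its underside
- crated2: plain bottle already in its cell of the crate, same shape as the loose ones (140 mm tall), bystander. Origin: centre of its underside
- crated3: plain bottle already in its cell of the crate, same shape as the loose ones (140 mm tall), bystander. Origin: centre of its underside
- crated4: plain bottle already in its cell of the crate, same shape as the loose ones (140 mm tall), bystander. Origin: centre of its underside
There are look-alikes about, which are no part of the job. There is more than one size of the stand; the one meant has the size given above. Leave any blue look-alike of the plain_bottle alone.

How it is judged:
By the outcome, as a careful person would: the job done as asked, in the order asked, and still so for the second after the job is handed in, while the arm keeps its last pose, push and grip.
It also fails if it takes over 69 s, if anything falls off the work surface, if the arm or the gripper's body presses on something with over 40 N, if the wrist force passes 120 N, or if a joint passes its speed limit or range.

## Working session

There is one attempt and no reset: what is moved stays moved. The work goes in short steps, Python scripts to look and compute and a shell command to move; the robot and the scene stay as the last step left them, time stands still between calls to the robot, and variables do not carry over. Pictures are saved under pics/ and viewed, at most 10 in all, crops included, and the job is handed in when it is done.

```bash
mkdir -p pics; cat > h.py <<'E'
import numpy as np, cv2
from plant import ctrl
from scipy.spatial.transform import Rotation as R
def cloud(cam,depth):
    i=ctrl.camera_info(cam);K=np.array(i["intrinsics"]);k1=i["k1"];T=np.array(i["extrinsics"])
    v,u=np.mgrid[0:384,0:512].astype(float)
    x=(u-K[0,2])/K[0,0];y=(v-K[1,2])/K[1,1];a,b=x.copy(),y.copy()
    for _ in range(10):
        s=1+k1*(a*a+b*b);a=x/s;b=y/s
    P=np.stack([a*depth,-b*depth,-depth,np.ones_like(depth)],-1)@T.T
    P=P[...,:3];P[depth<=0]=np.nan
    return P
def shot(cam):
    im,d=ctrl.get_image(cam);return im,cloud(cam,d)
E
python3 - <<'E'
from h import *
np.set_printoptions(precision=3,suppress=True)
out=[]
for c in ["scene","top"]:
    im,P=shot(c);np.save(f"{c}.npy",P);cv2.imwrite(f"{c}.png",im);cv2.imwrite(f"pics/{c}0.png",cv2.resize(im,(800,600)))
    print(c,np.array(ctrl.camera_info(c)["extrinsics"])[:3,3])
    for n in ["marked_bottle","marked_bottle_captop","crate","cell1","gauge","stand"]:
        for r in ctrl.trace(c,n):
            m=r["pixels"]; p=P[m]; p=p[~np.isnan(p[:,0])]
            if len(p): print(n,round(r["conf"],2),np.round(r["extent"]),np.median(p,0),p.min(0),p.max(0))
s=ctrl.observe();print(s["tcp_pos"],s["ee_rot"],s["time"],R.from_rotvec(s["ee_rot"]).as_matrix())
E
```

```text
scene [1.231 0.26  1.194]
marked_bottle 0.92 [192. 137. 213. 172.] [ 0.506 -0.27   0.081] [ 0.375 -0.369 -0.005] [ 0.525 -0.248  0.146]
marked_bottle_captop 0.76 [191. 139. 214. 171.] [ 0.508 -0.268  0.082] [ 0.43  -0.35   0.001] [ 0.525 -0.248  0.145]
crate 0.6 [287. 185. 383. 274.] [0.579 0.208 0.036] [ 0.411  0.068 -0.006] [0.675 0.353 0.15 ]
cell1 0.43 [335. 217. 348. 233.] [0.518 0.223 0.006] [0.496 0.203 0.   ] [0.599 0.242 0.14 ]
cell1 0.41 [314. 204. 327. 212.] [0.495 0.143 0.006] [0.473 0.119 0.   ] [0.557 0.165 0.09 ]
gauge 0.65 [205. 171. 220. 198.] [ 0.612 -0.172  0.107] [ 0.508 -0.229 -0.004] [ 0.622 -0.156  0.167]
stand 0.89 [134. 205. 185. 252.] [ 0.793 -0.255  0.09 ] [ 0.717 -0.35  -0.006] [ 0.839 -0.207  0.101]
stand 0.58 [201. 179. 228. 211.] [ 0.63  -0.159  0.062] [ 0.559 -0.218 -0.005] [ 0.653 -0.129  0.072]
top [ 0.406 -0.021  1.336]
marked_bottle 0.85 [339. 202. 368. 222.] [ 0.489 -0.27   0.09 ] [ 0.464 -0.329 -0.005] [ 0.525 -0.252  0.146]
marked_bottle_captop 0.81 [338. 197. 368. 224.] [ 0.489 -0.272  0.09 ] [ 0.463 -0.322 -0.002] [ 0.523 -0.252  0.146]
marked_bottle_captop 0.52 [295. 216. 319. 241.] [ 0.441 -0.145  0.095] [ 0.415 -0.178  0.032] [ 0.472 -0.122  0.146]
crate 0.59 [127. 146. 231. 224.] [0.549 0.194 0.018] [ 0.451  0.065 -0.008] [0.683 0.359 0.146]
cell1 0.72 [194. 199. 214. 219.] [0.502 0.139 0.006] [ 0.476  0.114 -0.002] [0.526 0.163 0.012]
cell1 0.67 [171. 191. 184. 210.] [0.524 0.216 0.006] [ 0.499  0.191 -0.001] [0.549 0.239 0.015]
gauge 0.5 [311. 161. 323. 174.] [ 0.602 -0.175  0.132] [ 0.592 -0.197  0.065] [ 0.628 -0.161  0.166]
stand 0.69 [322.  84. 372. 136.] [ 0.771 -0.267  0.09 ] [ 0.716 -0.341 -0.005] [ 0.862 -0.212  0.101]
stand 0.66 [297. 151. 333. 189.] [ 0.597 -0.169  0.065] [ 0.559 -0.225 -0.006] [ 0.651 -0.131  0.096]
[ 0.248 -0.601  0.231] [ 3.081  0.611 -0.   ] 0.7 [[ 0.924  0.382 -0.   ]
 [ 0.382 -0.924 -0.   ]
 [-0.     0.    -1.   ]]
```

View pics/scene0.png

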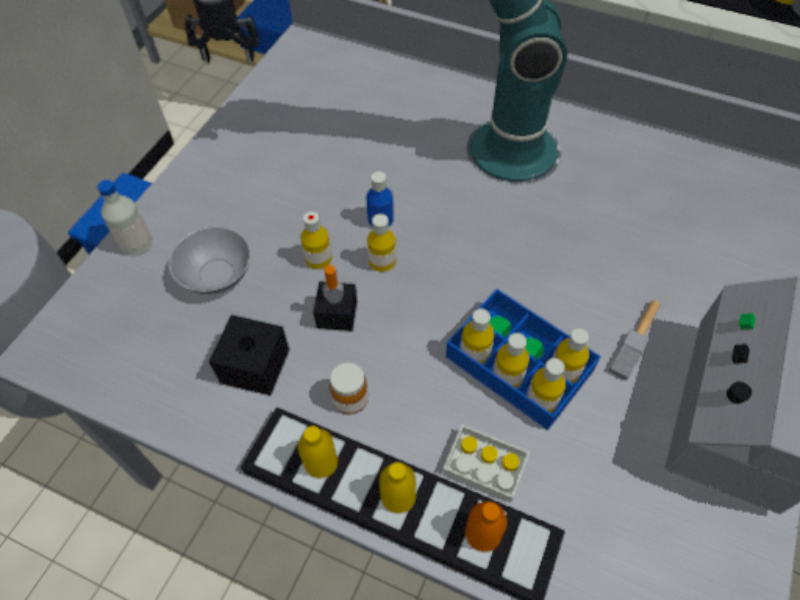

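View pics/top0.png

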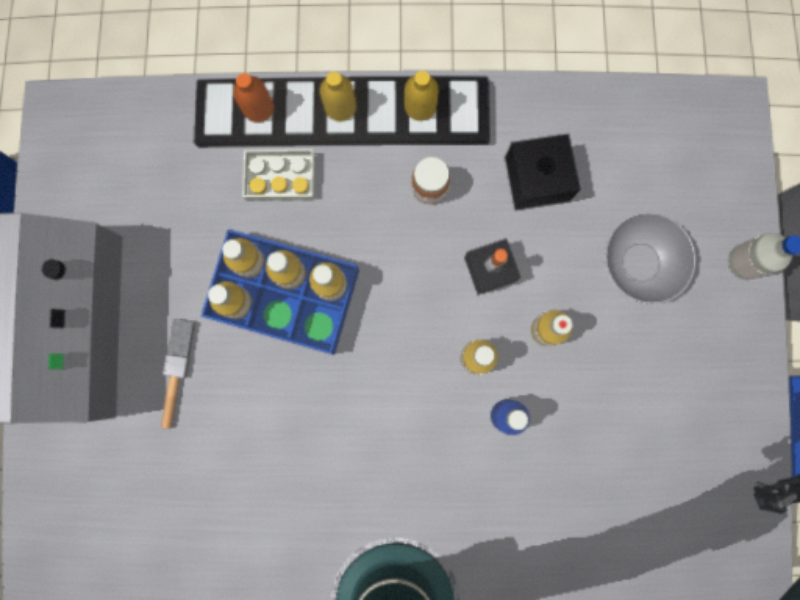

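The loose bottles are the dotted one at top-view (553,325), which is marked_bottle, and the undotted yellow one at (482,355), which is plain_bottle. The blue one at (513,415) is the look-alike to leave. The small stand at (493,265) measures 65 mm high and holds the gauge. The black block at (543,170) is about 100 mm high, empty, and the wrong size. The empty cells are the green discs at (278,315) and (320,325).

```bash
python3 - <<'E'
from h import *
np.set_printoptions(precision=4,suppress=True)
im=cv2.imread("top.png")
cv2.imwrite("pics/crop.png",cv2.resize(im[140:290,280:400],None,fx=4,fy=4,interpolation=cv2.INTER_CUBIC))
for c in ["top","scene"]:
    P=np.load(c+".npy").reshape(-1,3); I=cv2.imread(c+".png").reshape(-1,3).astype(int)
    def circ(n,x,y,r,z0,z1):
        m=(np.hypot(P[:,0]-x,P[:,1]-y)<r)&(P[:,2]>z0)&(P[:,2]<z1);p=P[m]
        if len(p)<3: print(c,n,len(p));return
        (a,b),rr=cv2.minEnclosingCircle(p[:,:2].astype(np.float32))
        print(c,n,len(p),"circ",a,b,rr,"mean",p.mean(0),"med",np.median(p,0))
    circ("marked",.49,-.27,.05,.135,.16); circ("plain",.435,-.15,.04,.135,.16); circ("blue",.40,-.2,.045,.12,.17)
    circ("handle",.60,-.17,.03,.157,.18); circ("handleall",.60,-.17,.03,.115,.18)
    for n,x,y in [("c1",.502,.139),("c2",.524,.216)]:
        m=(np.hypot(P[:,0]-x,P[:,1]-y)<.04)&(I[:,1]>I[:,0]+30)&(I[:,1]>I[:,2]+30)&(P[:,2]<.02);print(c,n,m.sum(),P[m].mean(0),P[m].min(0),P[m].max(0))
    m=(P[:,2]>.052)&(P[:,2]<.066)&(np.hypot(P[:,0]-.55,P[:,1]-.2)<.18)&(I[:,0]>I[:,2]+40)&(I[:,0]>I[:,1]+25)
    print(c,"crate",m.sum(),cv2.minAreaRect(P[m][:,:2].astype(np.float32)))
    m=(P[:,2]>.058)&(P[:,2]<.072)&(np.hypot(P[:,0]-.6,P[:,1]+.17)<.06)
    print(c,"stand",cv2.minAreaRect(P[m][:,:2].astype(np.float32)))
E
```

```text
top marked 109 circ 0.49407103657722473 -0.2809682786464691 0.015996934846043587 mean [ 0.4936 -0.282   0.1397] med [ 0.4939 -0.282   0.1397]
top plain 122 circ 0.44306379556655884 -0.15173949301242828 0.015874609351158142 mean [ 0.4432 -0.1513  0.14  ] med [ 0.4428 -0.1519  0.14  ]
top blue 0
top handle 57 circ 0.6070875525474548 -0.17838259041309357 0.010969627648591995 mean [ 0.607  -0.1782  0.1622] med [ 0.6064 -0.1782  0.1625]
top handleall 87 circ 0.6064123511314392 -0.17856097221374512 0.011069259606301785 mean [ 0.6047 -0.1769  0.1533] med [ 0.6036 -0.1762  0.1606]
top c1 222 [0.5    0.1374 0.0057] [ 0.4761  0.1137 -0.0016] [0.5227 0.1602 0.0119]
top c2 216 [0.5221 0.2138 0.0057] [ 0.4989  0.1913 -0.0011] [0.5456 0.2368 0.0154]
top crate 715 ((0.5612474679946899, 0.20389410853385925), (0.2451687455177307, 0.16533222794532776), 74.21015167236328)
top stand ((0.6064989566802979, -0.1784854233264923), (0.07570964097976685, 0.07641884684562683), 18.342206954956055)
scene marked 67 circ 0.4936712682247162 -0.279214084148407 0.016192374750971794 mean [ 0.494  -0.2784  0.1407] med [
[... 170 characters left out ...]
e blue 1
scene handle 42 circ 0.606622576713562 -0.17489051818847656 0.011799093335866928 mean [ 0.6072 -0.1748  0.1624] med [ 0.607  -0.1739  0.1626]
scene handleall 101 circ 0.6068764328956604 -0.17560583353042603 0.011862599290907383 mean [ 0.6101 -0.1732  0.1472] med [ 0.6117 -0.1726  0.1495]
scene c1 113 [0.494  0.1419 0.0064] [0.4765 0.1186 0.0002] [0.5173 0.1622 0.0132]
scene c2 102 [0.5158 0.2212 0.0058] [0.4956 0.2025 0.0004] [0.5341 0.2391 0.0119]
scene crate 663 ((0.5621957182884216, 0.2058466076850891), (0.2456834465265274, 0.16955606639385223), 74.41905212402344)
scene stand ((0.6052510738372803, -0.17625366151332855), (0.08139549940824509, 0.0749562531709671), 18.4827823638916)
```

View pics/crop.png

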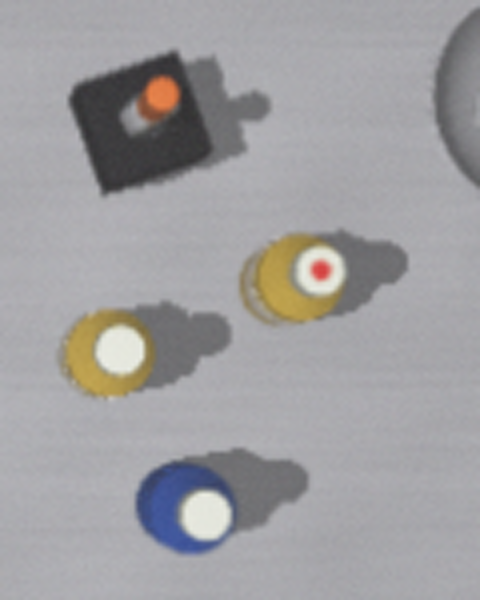

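The crop confirms it: the red-dot bottle at crop (320,270) is marked, the plain yellow one is at (120,350), and the blue one is excluded. The gauge sits in the small stand. I'll start moving, first squaring the tool to the world axes and going above the plain bottle.

```bash
python3 -m inch '[{"jaw":0.06,"translation":[0,0,0],"delta_rot":[0,0,7.5]},{"jaw":0.06,"translation":[0,0,0],"delta_rot":[0,0,7.5]},{"jaw":0.06,"translation":[0,0,0],"delta_rot":[0,0,7.44]},{"jaw":0.06,"translation":[0.0217,-0.05,0],"delta_rot":[0,0,0]},{"jaw":0.06,"translation":[0.0217,-0.05,0],"delta_rot":[0,0,0]},{"jaw":0.06,"translation":[0.0217,-0.05,0],"delta_rot":[0,0,0]},{"jaw":0.06,"translation":[0.0217,-0.05,0],"delta_rot":[0,0,0]},{"jaw":0.06,"translation":[0.0217,-0.05,0],"delta_rot":[0,0,0]},{"jaw":0.06,"translation":[0.0217,-0.05,0],"delta_rot":[0,0,0]},{"jaw":0.06,"translation":[0.0217,-0.05,0],"delta_rot":[0,0,0]},{"jaw":0.06,"translation":[0.0217,-0.05,0],"delta_rot":[0,0,0]},{"jaw":0.06,"translation":[0.0217,-0.05,0],"delta_rot":[0,0,0]}]'; python3 -m inch '[{"jaw":0.06,"translation":[0,0,0],"delta_rot":[0,0,0]}]'
```

```text
time: 2.2
tcp_pos: [0.4441, -0.1492, 0.2317]
ee_rot: [3.141, -0.0, 0.002]
force: [0.5, -0.7, -0.5]
width: 0.0602
gripper_force: 0.0
time: 2.33
tcp_pos: [0.4451, -0.1466, 0.2317]
ee_rot: [-3.141, -0.013, -0.002]
force: [-0.6, -1.2, -0.1]
width: 0.0601
gripper_force: 0.0
```

```bash
python3 -m inch '[{"jaw":0.06,"translation":[0,0,0.02],"delta_rot":[0,0,0]},{"jaw":0.06,"translation":[0,0,0.03],"delta_rot":[0,0,0]},{"jaw":0.06,"translation":[0,0,0],"delta_rot":[0,0,0]},{"jaw":0.06,"translation":[0,0,0],"delta_rot":[0,0,0]}]'
```

```text
time: 2.82
tcp_pos: [0.4438, -0.1515, 0.1821]
ee_rot: [3.141, -0.001, 0.002]
force: [-0.8, -0.7, 0.1]
width: 0.06
gripper_force: 0.0
```

```bash
python3 -m inch '[{"jaw":0.06,"translation":[0,-0.001,0.03],"delta_rot":[0,0,0]},{"jaw":0.06,"translation":[0,0,0.03],"delta_rot":[0,0,0]},{"jaw":0.06,"translation":[0,0,0.017],"delta_rot":[0,0,0]},{"jaw":0.06,"translation":[0,0,0],"delta_rot":[0,0,0]},{"jaw":0.06,"translation":[0,0,0],"delta_rot":[0,0,0]},{"jaw":0.02,"translation":[0,0,0],"delta_rot":[0,0,0]},{"jaw":0.02,"translation":[0,0,0],"delta_rot":[0,0,0]},{"jaw":0.02,"translation":[0,0,0],"delta_rot":[0,0,0]},{"jaw":0.02,"translation":[0,0,0],"delta_rot":[0,0,0]},{"jaw":0.02,"translation":[0,0,0],"delta_rot":[0,0,0]}]' 40
```

```text
time: 4.08
tcp_pos: [0.4442, -0.1501, 0.1053]
ee_rot: [3.141, -0.0, 0.003]
force: [-0.9, -1.1, 6.2]
width: 0.0311
gripper_force: 39.3
```

```bash
python3 -m inch '[{"jaw":0.02,"translation":[0,0,-0.02],"delta_rot":[0,0,0]},{"jaw":0.02,"translation":[0,0,-0.035],"delta_rot":[0,0,0]},{"jaw":0.02,"translation":[0,0,-0.04],"delta_rot":[0,0,0]},{"jaw":0.02,"translation":[0,0,-0.04],"delta_rot":[0,0,0]},{"jaw":0.02,"translation":[0,0,-0.02],"delta_rot":[0,0,0]}]'
python3 -m inch '[{"jaw":0.02,"translation":[0.005,-0.025,0],"delta_rot":[0,0,0]},{"jaw":0.02,"translation":[0.0095,-0.045,0],"delta_rot":[0,0,0]},{"jaw":0.02,"translation":[0.0095,-0.045,0],"delta_rot":[0,0,0]},{"jaw":0.02,"translation":[0.0095,-0.045,0],"delta_rot":[0,0,0]},{"jaw":0.02,"translation":[0.0095,-0.045,0],"delta_rot":[0,0,0]},{"jaw":0.02,"translation":[0.0095,-0.045,0],"delta_rot":[0,0,0]},{"jaw":0.02,"translation":[0.0095,-0.045,0],"delta_rot":[0,0,0]},{"jaw":0.02,"translation":[0.0095,-0.045,0],"delta_rot":[0,0,0]},{"jaw":0.02,"translation":[0.007,-0.025,0],"delta_rot":[0,0,0]},{"jaw":0.02,"translation":[0,0,0],"delta_rot":[0,0,0]},{"jaw":0.02,"translation":[0,0,0],"delta_rot":[0,0,0]},{"jaw":0.02,"translation":[0,0,0],"delta_rot":[0,0,0]}]'
```

```text
time: 4.7
tcp_pos: [0.4438, -0.1498, 0.2612]
ee_rot: [3.141, 0.0, 0.003]
force: [-0.3, 0.3, -4.1]
width: 0.031
gripper_force: 40.4
time: 6.2
tcp_pos: [0.5218, 0.2138, 0.2591]
ee_rot: [3.141, -0.003, -0.001]
force: [-0.3, 0.6, -2.1]
width: 0.0309
gripper_force: 40.5
```

```bash
python3 - <<'E'
from h import *
for c in ["top","scene"]:
    im,P=shot(c);np.save(f"{c}.npy",P);cv2.imwrite(f"{c}.png",im)
im=cv2.imread("scene.png");cv2.imwrite("pics/a.png",cv2.resize(im[90:290,230:400],None,fx=3,fy=3))
P=np.load("scene.npy").reshape(-1,3)
m=(np.hypot(P[:,0]-.5225,P[:,1]-.215)<.05)&(P[:,2]>.13)&(P[:,2]<.25);p=P[m]
for z in np.arange(.14,.26,.01):
    q=p[abs(p[:,2]-z)<.005]; 
    if len(q):print(round(z,3),len(q),q.min(0),q.max(0))
E
```

```text
0.15 4 [0.53953095 0.19449251 0.15256663] [0.54782055 0.2204734  0.15484568]
0.16 36 [0.52338971 0.18603759 0.15589728] [0.55181248 0.24399451 0.16487658]
0.17 40 [0.52674145 0.18529523 0.16500586] [0.5518083  0.24321506 0.17410632]
0.18 43 [0.52154971 0.18492207 0.1750523 ] [0.55050739 0.24461924 0.18491094]
0.19 41 [0.52549972 0.18634395 0.18578963] [0.55223082 0.24381765 0.1947146 ]
0.2 44 [0.52900819 0.18584367 0.19510824] [0.5512732  0.24233801 0.2049854 ]
0.21 47 [0.5192367  0.19001871 0.20534424] [0.55258401 0.24460739 0.21464342]
0.22 53 [0.52485569 0.18520197 0.21513799] [0.55358401 0.24361174 0.22488897]
0.23 59 [0.50576231 0.1857662  0.22535635] [0.5509798  0.24431251 0.23492643]
0.24 99 [0.51312361 0.18767938 0.23503242] [0.55098387 0.24346865 0.24462479]
0.25 41 [0.51968325 0.19372577 0.24504141] [0.54514897 0.23748678 0.24996459]
```

View pics/a.png

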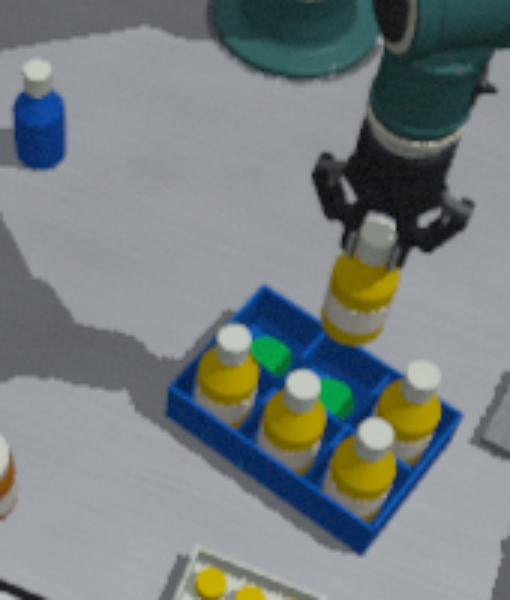

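The picture shows the bottle hanging upright from its cap above the mid cell (crop 340,395). It is centred within a millimetre or so, so I'll lower it.

```bash
python3 -m inch '[{"jaw":0.02,"translation":[0,0,0.02],"delta_rot":[0,0,0]},{"jaw":0.02,"translation":[0,0,0.03],"delta_rot":[0,0,0]},{"jaw":0.02,"translation":[0,0,0.03],"delta_rot":[0,0,0]},{"jaw":0.02,"translation":[0,0,0.03],"delta_rot":[0,0,0]},{"jaw":0.02,"translation":[0,0,0.02],"delta_rot":[0,0,0]},{"jaw":0.02,"translation":[0,0,0.01],"delta_rot":[0,0,0]},{"jaw":0.02,"translation":[0,0,0.003],"delta_rot":[0,0,0]},{"jaw":0.02,"translation":[0,0,0],"delta_rot":[0,0,0]},{"jaw":0.02,"translation":[0,0,0],"delta_rot":[0,0,0]}]'
python3 -m inch '[{"jaw":0.02,"translation":[0,0,0.002],"delta_rot":[0,0,0]},{"jaw":0.02,"translation":[0,0,0],"delta_rot":[0,0,0]},{"jaw":0.02,"translation":[0,0,0],"delta_rot":[0,0,0]}]'
python3 -m inch '[{"jaw":0.02,"translation":[0,0,0.002],"delta_rot":[0,0,0]},{"jaw":0.02,"translation":[0,0,0],"delta_rot":[0,0,0]},{"jaw":0.02,"translation":[0,0,0],"delta_rot":[0,0,0]}]'
```

```text
time: 7.42
tcp_pos: [0.5225, 0.2155, 0.1171]
ee_rot: [-3.141, 0.0, -0.002]
force: [-0.1, -0.1, -1.7]
width: 0.0313
gripper_force: 40.6
time: 7.8
tcp_pos: [0.5219, 0.2152, 0.1143]
ee_rot: [3.142, 0.0, 0.0]
force: [0.2, -0.2, -3.2]
width: 0.0312
gripper_force: 40.6
time: 8.18
tcp_pos: [0.5219, 0.2152, 0.1122]
ee_rot: [3.142, 0.0, -0.0]
force: [0.1, 0.5, -3.0]
width: 0.0308
gripper_force: 40.6
```

```bash
python3 -m inch '[{"jaw":0.02,"translation":[0,0,0.0015],"delta_rot":[0,0,0]},{"jaw":0.02,"translation":[0,0,0],"delta_rot":[0,0,0]},{"jaw":0.02,"translation":[0,0,0],"delta_rot":[0,0,0]}]'
python3 -m inch '[{"jaw":0.02,"translation":[0,0,0.001],"delta_rot":[0,0,0]},{"jaw":0.02,"translation":[0,0,0],"delta_rot":[0,0,0]},{"jaw":0.02,"translation":[0,0,0],"delta_rot":[0,0,0]}]'
```

```text
time: 8.55
tcp_pos: [0.5219, 0.2153, 0.1107]
ee_rot: [3.142, 0.0, -0.0]
force: [0.6, -1.5, -3.1]
width: 0.0314
gripper_force: 40.6
time: 8.93
tcp_pos: [0.5223, 0.2153, 0.1104]
ee_rot: [-3.142, 0.0, -0.001]
force: [-1.2, -1.2, 4.8]
width: 0.0309
gripper_force: 41.1
```

```bash
python3 -m inch '[{"jaw":0.055,"translation":[0,0,0],"delta_rot":[0,0,0]},{"jaw":0.055,"translation":[0,0,0],"delta_rot":[0,0,0]},{"jaw":0.055,"translation":[0,0,0],"delta_rot":[0,0,0]},{"jaw":0.055,"translation":[0,0,-0.02],"delta_rot":[0,0,0]},{"jaw":0.055,"translation":[0,0,-0.05],"delta_rot":[0,0,0]},{"jaw":0.055,"translation":[0,0,-0.05],"delta_rot":[0,0,0]}]'
python3 -m inch '[{"jaw":0.055,"translation":[-0.0015,0.025,0],"delta_rot":[0,0,0]},{"jaw":0.055,"translation":[-0.003,0.05,0],"delta_rot":[0,0,0]},{"jaw":0.055,"translation":[-0.003,0.05,0],"delta_rot":[0,0,0]},{"jaw":0.055,"translation":[-0.003,0.05,0],"delta_rot":[0,0,0]},{"jaw":0.055,"translation":[-0.003,0.05,0],"delta_rot":[0,0,0]},{"jaw":0.055,"translation":[-0.003,0.05,0],"delta_rot":[0,0,0]},{"jaw":0.055,"translation":[-0.003,0.05,0],"delta_rot":[0,0,0]},{"jaw":0.055,"translation":[-0.003,0.05,0],"delta_rot":[0,0,0]},{"jaw":0.055,"translation":[-0.003,0.05,0],"delta_rot":[0,0,0]},{"jaw":0.055,"translation":[-0.003,0.05,0],"delta_rot":[0,0,0]},{"jaw":0.055,"translation":[0,0.02,0],"delta_rot":[0,0,0]},{"jaw":0.055,"translation":[0,0,0],"delta_rot":[0,0,0]}]'
python3 -m inch '[{"jaw":0.055,"translation":[0,0,0],"delta_rot":[0,0,0]},{"jaw":0.055,"translation":[0,0,0],"delta_rot":[0,0,0]}]'
```

```text
time: 9.68
tcp_pos: [0.5216, 0.2152, 0.2307]
ee_rot: [3.141, 0.0, -0.002]
force: [1.6, 0.7, 0.3]
width: 0.055
gripper_force: 0.0
time: 11.18
tcp_pos: [0.4932, -0.2805, 0.2294]
ee_rot: [-3.141, 0.003, 0.001]
force: [0.0, 0.6, 1.0]
width: 0.055
gripper_force: 0.0
time: 11.42
tcp_pos: [0.494, -0.2777, 0.2299]
ee_rot: [-3.141, -0.005, -0.0]
force: [-0.3, 0.5, -0.4]
width: 0.0551
gripper_force: 0.0
```

```bash
python3 - <<'E'
from h import *
im,P=shot("top");P=P.reshape(-1,3)
m=(np.hypot(P[:,0]-.5225,P[:,1]-.215)<.035)&(P[:,2]>.135);p=P[m]
print(len(p),cv2.minEnclosingCircle(p[:,:2].astype(np.float32)),p[:,2].mean(),p[:,2].std(),ctrl.observe()["tcp_pos"])
E
python3 -m inch '[{"jaw":0.055,"translation":[0,0,0.03],"delta_rot":[0,0,0]},{"jaw":0.055,"translation":[0,0,0.04],"delta_rot":[0,0,0]},{"jaw":0.055,"translation":[0,0,0.04],"delta_rot":[0,0,0]},{"jaw":0.055,"translation":[0,0,0.015],"delta_rot":[0,0,0]},{"jaw":0.055,"translation":[0,0,0],"delta_rot":[0,0,0]},{"jaw":0.055,"translation":[0,0,0],"delta_rot":[0,0,0]},{"jaw":0.02,"translation":[0,0,0],"delta_rot":[0,0,0]},{"jaw":0.02,"translation":[0,0,0],"delta_rot":[0,0,0]},{"jaw":0.02,"translation":[0,0,0],"delta_rot":[0,0,0]},{"jaw":0.02,"translation":[0,0,0],"delta_rot":[0,0,0]},{"jaw":0.02,"translation":[0,0,0],"delta_rot":[0,0,0]}]'
```

```text
116 ((0.5207250118255615, 0.21233992278575897), 0.015928028151392937) 0.14493225574048002 0.002357793200893972 [ 0.49395643 -0.27804314  0.22992281]
time: 12.85
tcp_pos: [0.4944, -0.2805, 0.1062]
ee_rot: [3.14, -0.0, 0.004]
force: [-0.3, -0.5, 6.9]
width: 0.0311
gripper_force: 39.8
```

```bash
python3 -m inch '[{"jaw":0.02,"translation":[0,0,-0.02],"delta_rot":[0,0,0]},{"jaw":0.02,"translation":[0,0,-0.035],"delta_rot":[0,0,0]},{"jaw":0.02,"translation":[0,0,-0.04],"delta_rot":[0,0,0]},{"jaw":0.02,"translation":[0,0,-0.04],"delta_rot":[0,0,0]},{"jaw":0.02,"translation":[0,0,-0.02],"delta_rot":[0,0,0]}]'
python3 -m inch '[{"jaw":0.02,"translation":[0.0066,-0.02,0],"delta_rot":[0,0,0]},{"jaw":0.02,"translation":[0,-0.045,0],"delta_rot":[0,0,0]},{"jaw":0.02,"translation":[0,-0.045,0],"delta_rot":[0,0,0]},{"jaw":0.02,"translation":[0,-0.045,0],"delta_rot":[0,0,0]},{"jaw":0.02,"translation":[0,-0.045,0],"delta_rot":[0,0,0]},{"jaw":0.02,"translation":[0,-0.045,0],"delta_rot":[0,0,0]},{"jaw":0.02,"translation":[0,-0.045,0],"delta_rot":[0,0,0]},{"jaw":0.02,"translation":[0,-0.045,0],"delta_rot":[0,0,0]},{"jaw":0.02,"translation":[0,-0.045,0],"delta_rot":[0,0,0]},{"jaw":0.02,"translation":[0,-0.0395,0],"delta_rot":[0,0,0]},{"jaw":0.02,"translation":[0,0,0],"delta_rot":[0,0,0]},{"jaw":0.02,"translation":[0,0,0],"delta_rot":[0,0,0]}]'
python3 - <<'E'
from h import *
im,P=shot("scene");P=P.reshape(-1,3)
for z in (.17,.2,.23):
    p=P[(np.hypot(P[:,0]-.501,P[:,1]-.139)<.05)&(abs(P[:,2]-z)<.006)]
    print(z,len(p),p[:,1].min(),p[:,1].max(),p[:,0].max())
E
```

```text
time: 13.48
tcp_pos: [0.4938, -0.2799, 0.262]
ee_rot: [3.14, 0.0, 0.003]
force: [-0.1, 0.4, -2.7]
width: 0.0309
gripper_force: 40.2
time: 14.98
tcp_pos: [0.4997, 0.1391, 0.2593]
ee_rot: [3.141, -0.0, -0.002]
force: [-0.3, -0.1, -2.2]
width: 0.0308
gripper_force: 40.4
0.17 46 0.11062818774548505 0.16807592185839826 0.5297841481735196
0.2 57 0.11032302641387762 0.16989747731100358 0.5303622286340565
0.23 70 0.11051548536608283 0.16951857989702313 0.5298797071274445
```

Upright and centred on the cell. Lowering to just above the floor, then in small steps.

```bash
python3 -m inch '[{"jaw":0.02,"translation":[0,0,0.02],"delta_rot":[0,0,0]},{"jaw":0.02,"translation":[0,0,0.03],"delta_rot":[0,0,0]},{"jaw":0.02,"translation":[0,0,0.03],"delta_rot":[0,0,0]},{"jaw":0.02,"translation":[0,0,0.03],"delta_rot":[0,0,0]},{"jaw":0.02,"translation":[0,0,0.025],"delta_rot":[0,0,0]},{"jaw":0.02,"translation":[0,0,0.01],"delta_rot":[0,0,0]},{"jaw":0.02,"translation":[0,0,0],"delta_rot":[0,0,0]},{"jaw":0.02,"translation":[0,0,0],"delta_rot":[0,0,0]}]'
python3 -m inch '[{"jaw":0.02,"translation":[0,0,0.0015],"delta_rot":[0,0,0]},{"jaw":0.02,"translation":[0,0,0],"delta_rot":[0,0,0]},{"jaw":0.02,"translation":[0,0,0],"delta_rot":[0,0,0]}]'
```

```text
time: 16.02
tcp_pos: [0.5008, 0.1397, 0.1158]
ee_rot: [-3.141, 0.001, -0.003]
force: [0.4, 1.2, -2.2]
width: 0.0309
gripper_force: 40.5
time: 16.4
tcp_pos: [0.5002, 0.1398, 0.1135]
ee_rot: [-3.142, -0.0, -0.001]
force: [-1.3, 0.2, -2.8]
width: 0.031
gripper_force: 40.5
```

```bash
python3 -m inch '[{"jaw":0.02,"translation":[0,0,0.0015],"delta_rot":[0,0,0]},{"jaw":0.02,"translation":[0,0,0],"delta_rot":[0,0,0]},{"jaw":0.02,"translation":[0,0,0],"delta_rot":[0,0,0]}]'
python3 -m inch '[{"jaw":0.02,"translation":[0,0,0.001],"delta_rot":[0,0,0]},{"jaw":0.02,"translation":[0,0,0],"delta_rot":[0,0,0]},{"jaw":0.02,"translation":[0,0,0],"delta_rot":[0,0,0]}]'
```

```text
time: 16.77
tcp_pos: [0.5, 0.1397, 0.1117]
ee_rot: [3.142, 0.0, -0.0]
force: [0.1, -0.4, -2.3]
width: 0.031
gripper_force: 40.5
time: 17.15
tcp_pos: [0.5003, 0.1398, 0.1112]
ee_rot: [3.142, 0.0, 0.001]
force: [-0.8, -0.3, 3.9]
width: 0.0308
gripper_force: 40.9
```

```bash
python3 -m inch '[{"jaw":0.055,"translation":[0,0,0],"delta_rot":[0,0,0]},{"jaw":0.055,"translation":[0,0,0],"delta_rot":[0,0,0]},{"jaw":0.055,"translation":[0,0,0],"delta_rot":[0,0,0]},{"jaw":0.055,"translation":[0,0,-0.03],"delta_rot":[0,0,0]},{"jaw":0.055,"translation":[0,0,-0.05],"delta_rot":[0,0,0]},{"jaw":0.055,"translation":[0,0,-0.05],"delta_rot":[0,0,0]}]'
python3 -m inch '[{"jaw":0.055,"translation":[0.0067,0.0163,0],"delta_rot":[0,0,0]},{"jaw":0.055,"translation":[0.015,0.04,0],"delta_rot":[0,0,0]},{"jaw":0.055,"translation":[0.015,0.045,0],"delta_rot":[0,0,0]},{"jaw":0.055,"translation":[0.015,0.045,0],"delta_rot":[0,0,0]},{"jaw":0.055,"translation":[0.015,0.045,0],"delta_rot":[0,0,0]},{"jaw":0.055,"translation":[0.015,0.045,0],"delta_rot":[0,0,0]},{"jaw":0.055,"translation":[0.015,0.04,0],"delta_rot":[0,0,0]},{"jaw":0.055,"translation":[0.01,0.04,0],"delta_rot":[0,0,0]},{"jaw":0.055,"translation":[0,0,0],"delta_rot":[0,0,0]},{"jaw":0.055,"translation":[0,0,0],"delta_rot":[0,0,0]},{"jaw":0.055,"translation":[0,0,0],"delta_rot":[0,0,0]}]'
python3 - <<'E'
from h import *
np.set_printoptions(precision=4,suppress=True)
im,P=shot("top");cv2.imwrite("pics/b.png",cv2.resize(im[130:260,110:360],None,fx=3,fy=3))
Q=P.reshape(-1,3);I=im.reshape(-1,3).astype(int)
for n,x,y in(("c1",.5,.1395),("c2",.522,.215)):
    m=(np.hypot(Q[:,0]-x,Q[:,1]-y)<.035)&(Q[:,2]>.135);p=Q[m]
    print(n,len(p),cv2.minEnclosingCircle(p[:,:2].astype(np.float32)),p[:,2].mean())
    r=m&(I[:,2]>I[:,1]+50)
    if r.sum():print("red",r.sum(),Q[r].mean(0))
im,P=shot("scene");Q=P.reshape(-1,3);I=im.reshape(-1,3).astype(int)
r=(np.hypot(Q[:,0]-.5,Q[:,1]-.1395)<.035)&(Q[:,2]>.13)&(I[:,2]>I[:,1]+50);print("scene red",r.sum(),Q[r].mean(0))
print(ctrl.observe()["tcp_pos"])
E
```

```text
time: 17.9
tcp_pos: [0.4997, 0.1397, 0.2419]
ee_rot: [-3.142, -0.0, 0.001]
force: [1.6, 0.9, -0.3]
width: 0.0549
gripper_force: 0.0
time: 19.27
tcp_pos: [0.6066, -0.1751, 0.2404]
ee_rot: [-3.141, -0.003, 0.001]
force: [0.0, 0.8, 0.1]
width: 0.0551
gripper_force: 0.0
c1 120 ((0.4992920756340027, 0.1382620483636856), 0.016143256798386574) 0.14510058782942156
red 22 [0.4994 0.1381 0.1456]
c2 116 ((0.5207340717315674, 0.2123715728521347), 0.016145311295986176) 0.14480217259286252
scene red 14 [0.4974 0.1387 0.1453]
[ 0.6067 -0.1753  0.2408]
```

View pics/b.png

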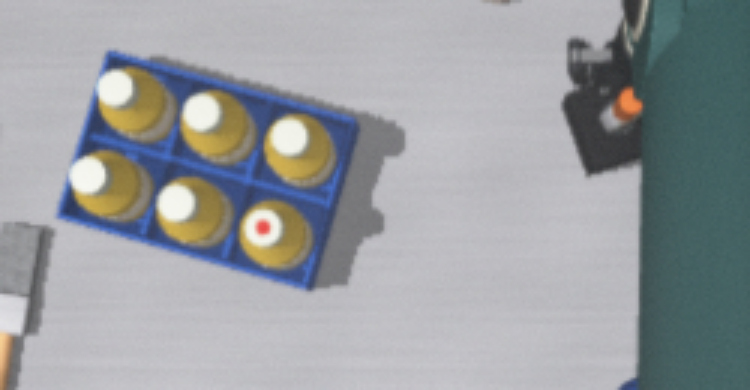

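The crate now holds six upright bottles, with the red dot on the corner one at (263,228). Now the gauge.

```bash
python3 -m inch '[{"jaw":0.055,"translation":[0,0.0,0.03],"delta_rot":[0,0,0]},{"jaw":0.055,"translation":[0,0,0.04],"delta_rot":[0,0,0]},{"jaw":0.055,"translation":[0,0,0.035],"delta_rot":[0,0,0]},{"jaw":0.055,"translation":[0,0,0.016],"delta_rot":[0,0,0]},{"jaw":0.055,"translation":[0,0,0],"delta_rot":[0,0,0]},{"jaw":0.055,"translation":[0,0,0],"delta_rot":[0,0,0]}]'
python3 -m inch '[{"jaw":0.01,"translation":[0,0,0],"delta_rot":[0,0,0]},{"jaw":0.01,"translation":[0,0,0],"delta_rot":[0,0,0]},{"jaw":0.01,"translation":[0,0,0],"delta_rot":[0,0,0]},{"jaw":0.01,"translation":[0,0,0],"delta_rot":[0,0,0]},{"jaw":0.01,"translation":[0,0,0],"delta_rot":[0,0,0]},{"jaw":0.01,"translation":[0,0,0],"delta_rot":[0,0,0]}]' 50
```

```text
time: 20.12
tcp_pos: [0.6079, -0.1765, 0.1214]
ee_rot: [3.141, 0.001, 0.004]
force: [0.5, 0.3, 0.5]
width: 0.0549
gripper_force: 0.0
time: 20.88
tcp_pos: [0.6074, -0.1769, 0.1209]
ee_rot: [3.141, -0.0, 0.003]
force: [-0.8, -0.4, 6.4]
width: 0.021
gripper_force: 48.8
```

```bash
python3 -m inch '[{"jaw":0.01,"translation":[0,0,-0.01],"delta_rot":[0,0,0]},{"jaw":0.01,"translation":[0,0,-0.025],"delta_rot":[0,0,0]},{"jaw":0.01,"translation":[0,0,-0.03],"delta_rot":[0,0,0]},{"jaw":0.01,"translation":[0,0,-0.035],"delta_rot":[0,0,0]},{"jaw":0.01,"translation":[0,0,-0.04],"delta_rot":[0,0,0]},{"jaw":0.01,"translation":[0,0,-0.04],"delta_rot":[0,0,0]},{"jaw":0.01,"translation":[0,0,-0.02],"delta_rot":[0,0,0]},{"jaw":0.01,"translation":[0,0,0],"delta_rot":[0,0,0]}]'
python3 -m inch '[{"jaw":0.01,"translation":[-0.0074,-0.0166,0],"delta_rot":[0,0,0]},{"jaw":0.01,"translation":[-0.015,-0.04,0],"delta_rot":[0,0,0]},{"jaw":0.01,"translation":[-0.015,-0.045,0],"delta_rot":[0,0,0]},{"jaw":0.01,"translation":[-0.015,-0.045,0],"delta_rot":[0,0,0]},{"jaw":0.01,"translation":[-0.015,-0.045,0],"delta_rot":[0,0,0]},{"jaw":0.01,"translation":[-0.015,-0.045,0],"delta_rot":[0,0,0]},{"jaw":0.01,"translation":[-0.015,-0.04,0],"delta_rot":[0,0,0]},{"jaw":0.01,"translation":[-0.01,-0.04,0],"delta_rot":[0,0,0]},{"jaw":0.01,"translation":[0,0,0],"delta_rot":[0,0,0]},{"jaw":0.01,"translation":[0,0,0],"delta_rot":[0,0,0]},{"jaw":0.01,"translation":[0,0,0],"delta_rot":[0,0,0]},{"jaw":0.01,"translation":[0,0,0],"delta_rot":[0,0,0]}]'
python3 - <<'E'
from h import *
np.set_printoptions(precision=4,suppress=True)
im,P=shot("scene");cv2.imwrite("pics/g.png",cv2.resize(im[110:290,250:400],None,fx=3.3,fy=3.3))
Q=P.reshape(-1,3);np.save("g.npy",P)
print(ctrl.observe()["tcp_pos"])
for z in np.arange(.15,.31,.01):
    p=Q[(np.hypot(Q[:,0]-.5,Q[:,1]-.14)<.035)&(abs(Q[:,2]-z)<.005)]
    if len(p):print(round(z,3),len(p),"y",p[:,1].min(),p[:,1].max(),p[:,1].mean(),"x",p[:,0].mean(),p[:,0].max())
E
```

```text
time: 21.88
tcp_pos: [0.6073, -0.1765, 0.3216]
ee_rot: [3.141, 0.0, 0.005]
force: [-0.6, 0.5, -1.0]
width: 0.0207
gripper_force: 48.8
time: 23.38
tcp_pos: [0.4994, 0.1392, 0.3195]
ee_rot: [3.141, -0.002, -0.001]
force: [-0.0, -0.1, 0.2]
width: 0.0209
gripper_force: 48.9
[0.4994 0.1393 0.3195]
0.15 47 y 0.12571414384436294 0.15469757247091848 0.14090198790848713 x 0.5020342598554546 0.5165267662640659
0.21 4 y 0.13686319519346435 0.14325275210048455 0.13963450214368522 x 0.500539647992084 0.501781901527121
0.22 9 y 0.13364537580575814 0.1472518699970196 0.140720687502087 x 0.5033453377326078 0.5062357741855299
0.23 16 y 0.13147283048708963 0.1485825352017061 0.1400957071428044 x 0.5035035492435629 0.50867580643823
0.24 13 y 0.13328820394417612 0.14844752209252657 0.141184320807295 x 0.5043158028705006 0.5069025728789233
0.25 11 y 0.1331295706821495 0.14758133034956106 0.1405789462270967 x 0.5049141269739261 0.508694596618887
0.26 4 y 0.13976019696014036 0.15357216257030967 0.14685348605520193 x 0.5065917285476573 0.5116578161564759
0.27 45 y 0.12506969159176892 0.15523993207420922 0.1421642325218345 x 0.5072247093083541 0.5151460425568698
0.28 26 y 0.12872034523953965 0.15775712977302322 0.14314627791225315 x 0.5048693997114181 0.5124339557332189
0.29 39 y 0.12223398702081659 0.16111599147790626 0.1425282475880901 x 0.5041858213877568 0.5134806190397496
0.3 50 y 0.12049728452490721 0.15733992971156463 0.13845590990532006 x 0.5041721269485913 0.5158302166154649
```

View pics/g.png

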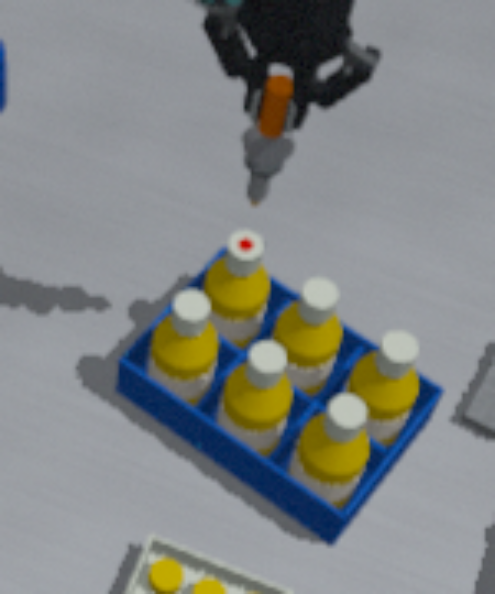

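The gauge hangs upright with its tip at crop (254,203), directly above the dot at (245,243). Measured tip-to-dot offset is about 1 mm. Descending.

```bash
python3 -m inch '[{"jaw":0.01,"translation":[0,0,0.015],"delta_rot":[0,0,0]},{"jaw":0.01,"translation":[0,0,0.02],"delta_rot":[0,0,0]},{"jaw":0.01,"translation":[0,0,0.014],"delta_rot":[0,0,0]},{"jaw":0.01,"translation":[0,0,0.005],"delta_rot":[0,0,0]},{"jaw":0.01,"translation":[0,0,0],"delta_rot":[0,0,0]},{"jaw":0.01,"translation":[0,0,0],"delta_rot":[0,0,0]},{"jaw":0.01,"translation":[0,0,0],"delta_rot":[0,0,0]}]'
python3 - <<'E'
from h import *
np.set_printoptions(precision=4,suppress=True)
f=[]
for c in("scene","top"):
    im,P=shot(c);Q=P.reshape(-1,3);I=im.reshape(-1,3).astype(int)
    f.append(ctrl.observe()["force"])
    r=(np.hypot(Q[:,0]-.5,Q[:,1]-.1395)<.035)&(Q[:,2]>.13)&(Q[:,2]<.15);rr=r&(I[:,2]>I[:,1]+50);print(c,"red",rr.sum(),Q[rr].mean(0) if rr.sum() else 0)
    for a,b in((.15,.166),(.168,.20)):
        p=Q[(np.hypot(Q[:,0]-.5,Q[:,1]-.1395)<.02)&(Q[:,2]>a)&(Q[:,2]<b)]
        if len(p):print(a,len(p),p.mean(0),p.max(0),p.min(0))
    if c=="scene":cv2.imwrite("pics/t.png",cv2.resize(im[150:215,300:350],None,fx=9,fy=9,interpolation=cv2.INTER_CUBIC))
print(np.array(f),ctrl.observe()["tcp_pos"])
E
```

```text
time: 24.3
tcp_pos: [0.4996, 0.1402, 0.2664]
ee_rot: [-3.141, -0.0, -0.002]
force: [0.1, 0.3, -1.6]
width: 0.0209
gripper_force: 48.9
scene red 8 [0.5    0.1398 0.1466]
0.15 10 [0.5033 0.1407 0.1575] [0.5103 0.1468 0.1658] [0.4989 0.1343 0.1506]
0.168 39 [0.504  0.1416 0.1827] [0.5083 0.1496 0.1997] [0.4986 0.132  0.1681]
top red 0 0
[[-0.1212  0.8853 -1.021 ]
 [ 0.0091  0.6909 -1.1033]] [0.4995 0.1401 0.2661]
```

View pics/t.png

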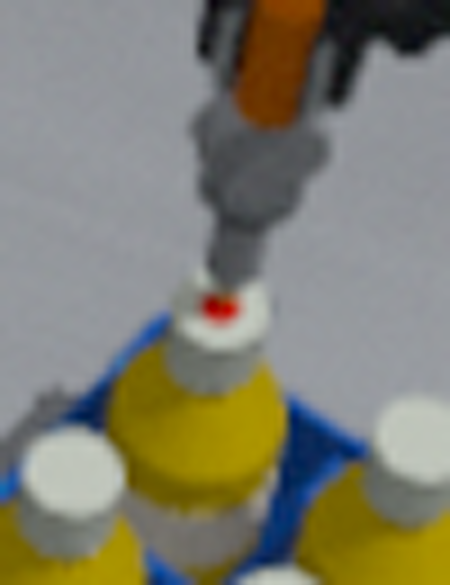

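The tip at (228,290) hangs about 7 mm above the dot at (220,305) and is aligned within 2 mm. I'll nudge y by 1 mm and press in small steps.

```bash
python3 -m inch '[{"jaw":0.01,"translation":[0,0.001,0.003],"delta_rot":[0,0,0]},{"jaw":0.01,"translation":[0,0,0.003],"delta_rot":[0,0,0]},{"jaw":0.01,"translation":[0,0,0],"delta_rot":[0,0,0]},{"jaw":0.01,"translation":[0,0,0],"delta_rot":[0,0,0]}]'
for i in 1 ; do python3 -m inch '[{"jaw":0.01,"translation":[0,0,0.002],"delta_rot":[0,0,0]},{"jaw":0.01,"translation":[0,0,0],"delta_rot":[0,0,0]},{"jaw":0.01,"translation":[0,0,0],"delta_rot":[0,0,0]}]'; done
python3 -m inch '[{"jaw":0.01,"translation":[0,0,0.002],"delta_rot":[0,0,0]},{"jaw":0.01,"translation":[0,0,0],"delta_rot":[0,0,0]},{"jaw":0.01,"translation":[0,0,0],"delta_rot":[0,0,0]}]'
```

```text
time: 24.9
tcp_pos: [0.4993, 0.1391, 0.2597]
ee_rot: [-3.142, -0.0, 0.0]
force: [0.1, -0.7, -0.6]
width: 0.0211
gripper_force: 48.9
time: 25.28
tcp_pos: [0.4995, 0.1392, 0.258]
ee_rot: [-3.141, -0.0, -0.001]
force: [0.1, 0.4, 1.4]
width: 0.0208
gripper_force: 49.0
time: 25.65
tcp_pos: [0.4995, 0.1391, 0.2559]
ee_rot: [-3.142, -0.0, -0.001]
force: [-0.1, 0.1, 1.6]
width: 0.0206
gripper_force: 49.0
```

```bash
python3 -m inch '[{"jaw":0.01,"translation":[0,0,0.0018],"delta_rot":[0,0,0]},{"jaw":0.01,"translation":[0,0,0],"delta_rot":[0,0,0]},{"jaw":0.01,"translation":[0,0,0],"delta_rot":[0,0,0]},{"jaw":0.01,"translation":[0,0,0],"delta_rot":[0,0,0]},{"jaw":0.01,"translation":[0,0,0],"delta_rot":[0,0,0]},{"jaw":0.01,"translation":[0,0,0],"delta_rot":[0,0,0]}]'
python3 - <<'E'
from h import *
f=[];z=[]
for i in range(12):
    im,P=shot("scene");s=ctrl.observe();f.append(s["force"]);z.append(s["tcp_pos"])
print(np.mean(f,0),np.std(f,0),np.mean(z,0))
cv2.imwrite("pics/e.png",cv2.resize(im[150:215,300:350],None,fx=9,fy=9,interpolation=cv2.INTER_CUBIC))
E
```

```text
time: 26.4
tcp_pos: [0.4994, 0.1391, 0.254]
ee_rot: [-3.142, -0.0, -0.0]
force: [0.3, 0.8, 2.0]
width: 0.0204
gripper_force: 49.0
[0.25216285 0.50135847 2.46106048] [0.54022211 0.30852706 0.58784157] [0.49934115 0.13909279 0.25397112]
```

View pics/e.png

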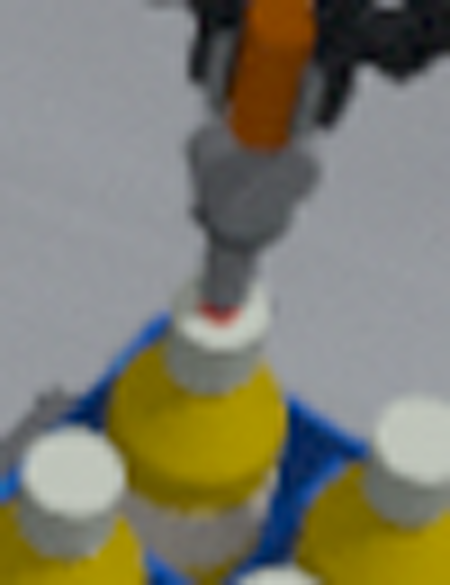

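The tip is on the dot at about (222,305). The net push is about 3.5 N, which puts the tip roughly half way in, and the gauge is upright and still.

```bash
python3 -c "
from plant import ctrl
print(ctrl.hand_in())"
```

```text
the job is handed in; nothing more can be done
None
```

The job is handed in: both juice bottles stand upright in the crate's two empty cells, and the gauge is held upright on the marked bottle's red dot at about 3.5 N, roughly half way in; the hand-in gave no verdict.

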